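# Index the lantern roof to its next painting position

## Task

The freshly painted lantern roof is bolted to an indexing turntable. Pull up the turntable's spring plunger by its knob, turn the turntable counter-clockwise (seen from above) to the next hole and let the plunger drop fully home in it, so that the turntable is locked there. Find the hole by feel and never force the pin sideways against the hole's wall; do not touch the wet lantern roof, and leave the things on the bench around the stand where they are.

Things in the scene. Friction and masses are not known exactly. Their poses are not given: they have to be found in the camera images.
- axis (a point): Centre of the turntable, on its vertical axis, at the disc's upper face, 62 mm above the bench. The turntable is a plain aluminium disc 294 mm in diameter and 12 mm thick on a dark steel stand fixed to the bench at a place and yaw that vary.
- knob (a point): Centre of the plunger's black knob: an upright cylinder 28 mm in diameter, 32 mm tall, 120 mm from the turntable's axis. With the plunger home its centre is 104 mm above the bench (underside 88, top 120). Under it a steel sleeve, 24 mm in diameter, rises to 84 mm above the bench. Pushed sideways along the arc, the knob takes the disc round with it.
- plunger (a joint): How far knob and pin are raised, in m: 0 = pin home in a hole, 0.010 = pin end riding on the flat index track under the disc, 0.016 = upper stop. A spring pushes it down with about 6 N at 0 and 8 N at 0.016; it drops at once when let go, but firmly gripping fingers hold it up.
- stage (a joint): Turning of the disc in rad, counter-clockwise from above; 0 at the start, where the pin is in the first hole. Stops at -0.3 and 1.6. It takes about 1 to 4 N at the knob and does not coast. The next hole is out of sight under the disc, anywhere from 0.70 to 1.29 rad on from the first, different each time; there is no other hole between or beyond.
- pin (a point): Lower end of the plunger pin, hidden under the disc, 68 mm below the knob's centre. The pin is 8 mm thick with a round end; holes are 10 mm wide along the arc and 10 mm deep. Dragged along the track with the knob free to fall, the pin drops in by itself and then stops the disc hard. Side load on the pin must stay under 35 N.
- lantern: The wet-painted lantern roof bolted to the middle of the disc: a six-sided yellow pyramid 132 mm across tapering to a turned finial, 165 mm tall; its origin is the centre of its underside, 70 mm above the bench. It turns with the disc and must not be touched.
- tin: Bystander: closed metal tin, 80 mm in diameter, 90 mm tall, standing; origin under its centre.
- brush: Bystander: paint brush, 200 mm long, lying on the bench.
- spindle: Bystander: small turned brass finial, 44 mm in diameter, 72 mm tall, standing; origin under its centre.

How it is judged:
On the way, in this order (a step that is already met when the one before it is completed fails the run):
1. the plunger is pulled clear of the first hole (value of joint plunger above 0.0085 m), for 0.1 s.
2. the turntable is turned on with the pin out of the holes (value of joint stage above 0.3 rad and value of joint plunger above 0.0085 m), for 0.05 s.
3. the pin has dropped home in the next hole (value of joint stage above 0.6 rad and value of joint plunger below 0.0025 m), for 0.2 s.
At the end, for the whole second after the job is handed in: The plunger is home (raised less than 2.5 mm) in the next hole (turntable more than 0.6 rad on from the start) and the turntable is at rest (all of step 3 and not (velocity of joint stage above 0.02 rad/s) and not (velocity of joint stage below -0.02 rad/s)); the robot touches nothing.
It fails at once if the pin is forced against its hole or track with more than 35 N (contact force between plunger_c0 and anything else above 35 N).
It fails at once if the wet lantern roof is touched (contact force between lantern and anything else above 0.3 N).
It fails at once if the tin is moved (distance of tin from where it was at the start of the episode above 0.02 m).
It fails at once if the brush is moved (distance of brush from where it was at the start of the episode above 0.02 m).
It fails at once if the spindle is moved (distance of spindle from where it was at the start of the episode above 0.02 m).
It also fails if it takes over 58 s, if anything falls off the work surface, if the arm or the gripper's body presses on something with over 40 N, if the wrist force passes 120 N, or if a joint passes its speed limit or range.

## Robot

A 7-joint arm with a two-finger parallel gripper is mounted at the origin on the work surface. World frame = base frame: x ahead of the robot, y to its left, z up, the work surface at z = 0. Lengths are in m, angles in rad, forces in N, time in s.
With the tool pointing down it reaches from about 0.425 to 0.925 m from the base axis. Payload 6.8 kg.
Tool frame: the origin (TCP) lies at the very end of the fingers, on their centre line; the grasp point (between the pads) lies 19 mm behind it; z points along the fingers, x is the direction in which the jaws open and shut, and the axes are right-handed (so a half turn about z gives the same grasp; the last joint's range is limited). The gripper opens to 85 mm and grips with 20 to 120 N. Pads are 22 mm wide; open, the fingers measure 114 mm over their backs; the gripper's body (76 mm by 85 mm) begins 54 mm behind the grasp point. The pads swing forward as they close: fully open they stand 13 mm farther back than shut.
Start: joints at [1.091, 0.477, 0.022, 1.555, -0.011, 1.109, -0.083], TCP at [0.245, -0.629, 0.231] pointing down, gripper open.
Joint ranges: [-2.96, 2.96], [-0.34, 2.1], [-1.41, 1.46], [0.24, 2.44], [-1.37, 4.51], [0.17, 1.92], [-2.96, 2.96]. Speed limits (rad/s): [2.39, 2.39, 3.14, 3.14, 3.14, 3.14, 3.14].

## Interface

Orientations are given as [roll, pitch, yaw] about the fixed x, y, z axes, in that order (R = Rz(yaw) Ry(pitch) Rx(roll)).
In Python, from rig import get_state, viewer, bot gives the robot as it stands.
- The arm moves only by the tool send_rows, never from a script. Its argument "commands" is a list that holds one entry, the list of rows, each a list of 4 numbers: the shift along the tool's x, y, z in mm, then the turn about the tool's z in degrees. A call has 1 to 12 rows; each row is the pose to reach, as a shift and turn from the pose commanded when the call began, along the tool's axes at that moment; what a row does not reach only later rows make up. A row lasts 1/8 s, in which the tool goes at most 62.5 mm and 10.7 degrees, less where a joint would pass 70% of its speed; a pose out of reach is approached as far as the arm can. A call with a gripper value outside its range is refused whole. "jaw" is the finger opening in mm, from 0 to 85.4, set as the call begins (left out, the last holds). The fingers move at their own pace and stop on an object; "grip_force" is the grip in N (left out, the last holds). Time passes only in rows, so rows that repeat a pose let the fingers close. It gives the time, the measured TCP pose, the force and the opening at its end, in the units of the state.
- get_state(): the state, without advancing time (a new reading comes with each control period).
- viewer.snapshot(name): name is "scene" or "top"; returns a dict with "image" (420x560x3 uint8, red, green, blue), "fx", "fy", "cx", "cy" (pixels), "R" (3x3) and "t" (3): a world point X has camera coordinates R X + t. Camera axes: x right, y down, z forward; pixel columns grow to the right and rows downward; lengths in m; the calibration is good to about 2 mm. A picture is of the moment at which its call begins. There is no depth.
- bot.sign_off(): hands the job in, once; it reports no verdict.
The state is a dict: "clock": time; "qpos": joint angles; "dq": joint speeds; "joint_torque": joint torques, N m; "tool_pos": TCP position; "orientation": TCP orientation; "ft_force": force on the tool from outside, world axes, zero at the start; "torque": the same for the moment, N m; "gripper_width": finger opening in m.
Only numpy, scipy, OpenCV 4.12 (cv2) and the standard library are available. Lean on these libraries where they do the work, as an engineer would, in place of code of your own. Each camera call takes 0.05 s, during which the arm holds its last target. There are 200 camera calls.

## Working session

There is one attempt and no reset: what is moved stays moved. The work goes in short steps, Python scripts to look and compute and a tool call to move; the robot and the scene stay as the last step left them, time stands still between calls to the robot, and variables do not carry over. Pictures are saved under pics/ and viewed, about 8 in all and at most 12, crops included, and the job is handed in when it is done.

Besides the shell and the picture viewer there is one more tool, called by a JSON object that holds its "fn" and its "kwargs", one argument or row to a line. send_rows: Moves the arm, as the interface text tells. Its arguments: {"type":"object","properties":{"commands":{"type":"array"},"jaw":{"type":"number"},"grip_force":{"type":"number"}},"required":["commands"]}

```bash
mkdir -p pics; ls; python3 - <<'E'
from rig import get_state, viewer, bot
import cv2,numpy as np,pickle
d={n:viewer.snapshot(n) for n in("scene","top")}
pickle.dump(d,open('s0.pkl','wb'))
for n in d:
    cv2.imwrite(f'pics/{n}0.png',d[n]["image"][:,:,::-1]); print(n,d[n]["fx"],d[n]["cx"],d[n]["cy"],(-d[n]["R"].T@d[n]["t"]).round(3),d[n]["R"].round(2).tolist())
s=get_state();print({k:np.round(v,3) for k,v in s.items()})
E
```

```text
pics
scene 418.8870673975078 269.99774621006816 212.3789646963416 [ 1.177 -0.053  0.755] [[0.15, 0.99, -0.01], [0.74, -0.12, -0.66], [-0.65, 0.09, -0.75]]
top 490.8977412361747 274.3856803059696 217.67154922013887 [0.458 0.013 1.146] [[0.0, -1.0, -0.01], [-0.99, 0.0, -0.13], [0.13, 0.01, -0.99]]
{'clock': np.float64(0.1), 'qpos': array([ 1.091,  0.478,  0.022,  1.556, -0.012,  1.109, -0.083]), 'dq': array([-0.   , -0.002, -0.   , -0.002, -0.002, -0.002, -0.001]), 'joint_torque': array([ 4.0000e-03, -5.9776e+01,  1.6130e+00, -2.8195e+01,  1.3000e-02,
        5.0000e-03, -0.0000e+00]), 'tool_pos': array([ 0.245, -0.628,  0.23 ]), 'orientation': array([ 3.141e+00,  2.000e-03, -1.199e+00]), 'ft_force': array([-0.715,  0.423,  0.473]), 'torque': array([-0.017, -0.016,  0.027]), 'gripper_width': np.float64(0.085)}
```

View pics/top0.png

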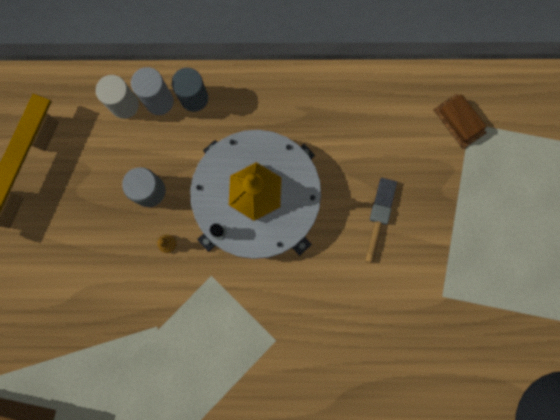

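View pics/scene0.png

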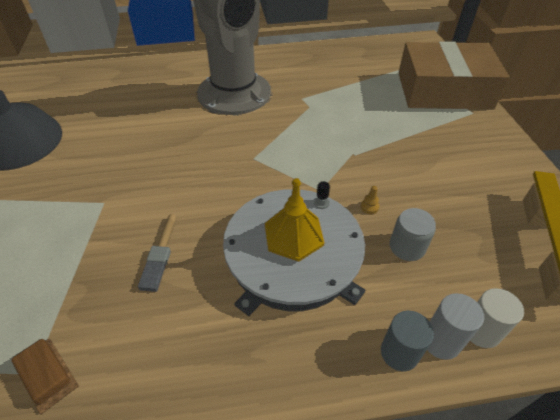

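The top view shows the disc centred near (256,193), the knob at (217,230), the tin at (144,187), the spindle at (168,242) and the brush at (380,220). In the scene view the knob is at (323,190) and the disc centre near (294,245).

```bash
cat > h.py <<'E'
import cv2,numpy as np
def ray(s,u,v):
    R,t=np.array(s["R"]),np.array(s["t"]); return -R.T@t, R.T@np.array([(u-s["cx"])/s["fx"],(v-s["cy"])/s["fy"],1])
def onz(s,u,v,z):
    c,d=ray(s,u,v); return c+d*(z-c[2])/d[2]
def tri(a,b):
    (c1,d1),(c2,d2)=a,b
    k=np.linalg.lstsq(np.c_[d1,-d2],c2-c1,rcond=None)[0]; p,q=c1+k[0]*d1,c2+k[1]*d2
    return (p+q)/2,np.linalg.norm(p-q)
def blob(img,box,f):
    x0,y0,x1,y1=box; m=np.zeros(img.shape[:2],np.uint8); m[y0:y1,x0:x1]=f(img[y0:y1,x0:x1].astype(int))
    n,l,st,c=cv2.connectedComponentsWithStats(m); i=1+np.argmax(st[1:,4]); return c[i],st[i],(l==i).astype(np.uint8)
dark=lambda a:(a.max(2)<50)
E
python3 - <<'E'
import pickle; from h import *
d=pickle.load(open('s0.pkl','rb')); S,T=d["scene"],d["top"]
kt,st,_=blob(T["image"],(205,218,229,243),dark); ks,ss,_=blob(S["image"],(310,175,336,205),dark)
print(kt,st,ks,ss)
p,e=tri(ray(T,*kt),ray(S,*ks)); print("knob tri",p,e,"on z.104",onz(T,*kt,.108),onz(S,*ks,.104))
# disc: grey low saturation
for s,box in((T,(185,125,330,262)),(S,(218,185,372,305))):
    f=lambda a:((a.max(2)-a.min(2)<35)&(a.max(2)>95))
    c,b,m=blob(s["image"],box,f)
    cn=max(cv2.findContours(m,cv2.RETR_EXTERNAL,cv2.CHAIN_APPROX_NONE)[0],key=cv2.contourArea)
    h=cv2.convexHull(cn)[:,0]
    P=np.array([onz(s,u,v,.062)[:2] for u,v in h])
    A=np.c_[2*P,np.ones(len(P))]
    w=np.ones(len(P),bool)
    for _ in range(5):
        x=np.linalg.lstsq(A[w],(P[w]**2).sum(1),rcond=None)[0]; r=np.sqrt(x[2]+x[:2]@x[:2]); res=np.linalg.norm(P-x[:2],axis=1)-r; w=abs(res)<max(.003,1.5*np.median(abs(res)))
    print("disc",b,x[:2],r,w.sum(),len(P)); print("knobdist",np.linalg.norm(p[:2]-x[:2]))
yel=lambda a:((a[...,0]-a[...,2]>80)&(a[...,0]>120))
for n,q in(("tin",(144,187,.09)),("spin",(168,242,.03)),("brush",(380,220,.01)),("brushend",(370,260,.01))): print(n,onz(T,*q))
E
```

```text
[217.         230.12056738] [210 224  15  13 141] [322.72254335 190.19075145] [317 182  12  18 173]
knob tri [0.56758489 0.14596578 0.10357626] 0.0024505715781839767 on z.104 [0.56689356 0.14418803 0.108     ] [0.56802706 0.14708371 0.104     ]
disc [ 190  129  130  130 8889] [0.65689591 0.06653381] 0.1463870529418789 47 47
knobdist 0.11952362104018602
disc [ 223  197  143  106 6816] [0.65796686 0.06748142] 0.1467389953201405 38 39
knobdist 0.11970252953933695
tin [0.66384264 0.30834901 0.09      ]
spin [0.54780463 0.26564629 0.03      ]
brush [ 0.60097144 -0.2230395   0.01      ]
brushend [ 0.50804767 -0.1975524   0.01      ]
```

```bash
cat >> h.py <<'E'
def rel(x,y,z,yaw_deg):
    "row (tool mm, deg) from the measured pose to a world pose, tool down"
    from rig import get_state
    s=get_state(); p=s["tool_pos"]; w=s["orientation"][2]; c,n=np.cos(w),np.sin(w)
    dx,dy,dz=1e3*(np.array([x,y,z])-p); print("t",round(s["clock"],2),"p",np.round(p,4),"yaw",round(np.degrees(w),2),"F",np.round(s["ft_force"],2),"w",round(s["gripper_width"],4))
    print("row",np.round([c*dx+n*dy,n*dx-c*dy,-dz,-((yaw_deg-np.degrees(w)+180)%360-180)],2))
AX=np.array([.6574,.0670])
def arc(phi_deg,r=.120):
    f=np.radians(phi_deg); return AX+r*np.array([np.cos(f),np.sin(f)])
E
python3 -c "
from h import *
k=np.array([.5675,.1456])-AX; print(np.degrees(np.arctan2(k[1],k[0])),np.hypot(*k),arc(138.8))
rel(.5675,.1456,.23,48.8)"
```

```text
138.83664288870582 0.11941511629605356 [0.56711021 0.14604274]
t 0.1 p [ 0.245  -0.6284  0.2304] yaw -68.7 F [-0.72  0.42  0.47] w 0.0855
row [-6.0395e+02 -5.8163e+02  4.1000e-01 -1.1750e+02]
```

{"fn": "send_rows", "kwargs": {
  "commands": [
    [[-50,-48,-10,-10],[-100,-96,-20,-20],[-150,-144,-20,-30],[-200,-193,-20,-40],[-250,-241,-20,-50],[-300,-289,-20,-60],[-350,-337,-20,-70],[-400,-385,-20,-80],[-450,-433,-20,-90],[-500,-481,-20,-100],[-550,-530,-20,-110],[-600,-578,-20,-117.5]]
  ],
  "jaw": 60,
  "grip_force": 20
}}

```text
clock: 1.6
tool_pos: [0.5336, 0.0637, 0.2512]
orientation: [3.141, 0.0, 0.856]
ft_force: [1.0, -0.4, 0.3]
gripper_width: 0.0601
```

```bash
python3 -c "
from h import *
rel(.5673,.1458,.16,48.8)"
```

```text
t 1.6 p [0.5336 0.0637 0.2512] yaw 49.03 F [ 0.97 -0.45  0.32] w 0.0601
row [ 84.08 -28.38  91.19   0.23]
```

{"fn": "send_rows", "kwargs": {
  "commands": [
    [[42,-14,0,0.2],[84,-28.4,0,0.2],[84,-28.4,0,0.2],[84,-28.4,0,0.2]]
  ]
}}

```text
clock: 2.1
tool_pos: [0.5668, 0.1433, 0.2507]
orientation: [-3.141, 0.001, 0.848]
ft_force: [-0.4, -1.5, -0.4]
gripper_width: 0.0598
```

```bash
python3 -c "
from h import *
rel(.5673,.1458,.15,48.8)"
```

```text
t 2.1 p [0.5668 0.1433 0.2507] yaw 48.59 F [-0.4  -1.45 -0.44] w 0.0598
row [  2.2   -1.31 100.7   -0.21]
```

Down to just above the knob, then a look from both cameras before enclosing it.

{"fn": "send_rows", "kwargs": {
  "commands": [
    [[1,-0.5,50,0],[1,-0.5,100,0],[1,-0.5,115,0],[1,-0.5,115,0],[1,-0.5,115,0]]
  ]
}}

```text
clock: 2.72
tool_pos: [0.5688, 0.1454, 0.1384]
orientation: [3.14, -0.003, 0.848]
ft_force: [-0.0, 0.5, 0.3]
gripper_width: 0.0599
```

```bash
python3 - <<'E'
from h import *
from rig import viewer
rel(.5673,.1458,.085,48.8)
s=viewer.snapshot("scene");t=viewer.snapshot("top")
a=s["image"][130:270,230:430];b=t["image"][160:300,130:330]
cv2.imwrite("pics/p1.png",cv2.resize(np.hstack([a,b]),None,fx=2,fy=2,interpolation=cv2.INTER_CUBIC)[:,:,::-1])
E
```

```text
t 2.73 p [0.5688 0.1454 0.1384] yaw 48.56 F [-0.05  0.54  0.3 ] w 0.0599
row [-0.68 -1.39 53.36 -0.24]
```

View pics/p1.png

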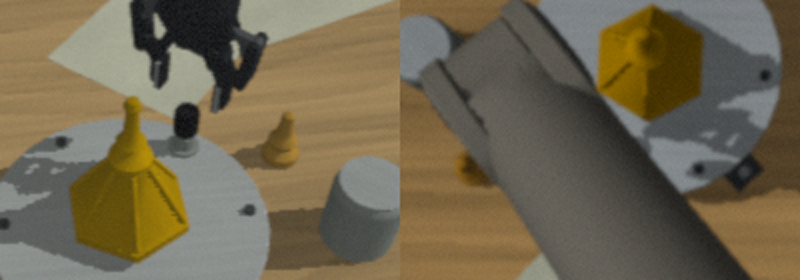

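The scene crop (2×) shows the finger tips at about (158,82) and (218,105), straddling the knob at (185,110). The top view is hidden by the arm. The grasp is lined up, so I descend.

{"fn": "send_rows", "kwargs": {
  "commands": [
    [[-0.5,-1,25,0],[-0.5,-1,40,0],[-0.5,-1,52,0],[-0.5,-1,52,0],[-0.5,-1,52,0]]
  ]
}}

```text
clock: 3.45
tool_pos: [0.5668, 0.1458, 0.0848]
orientation: [3.141, -0.001, 0.848]
ft_force: [0.2, -0.7, -0.4]
gripper_width: 0.0597
```

{"fn": "send_rows", "kwargs": {
  "commands": [
    [[0,0,0,0],[0,0,0,0],[0,0,0,0]]
  ],
  "jaw": 34
}}

```text
clock: 3.82
tool_pos: [0.5665, 0.1455, 0.0845]
orientation: [3.141, -0.0, 0.848]
ft_force: [-0.2, 0.4, 0.1]
gripper_width: 0.034
```

{"fn": "send_rows", "kwargs": {
  "commands": [
    [[0,0,0,0],[0,0,0,0],[0,0,0,0]]
  ],
  "jaw": 31
}}

```text
clock: 4.2
tool_pos: [0.5664, 0.1455, 0.0843]
orientation: [3.142, 0.0, 0.848]
ft_force: [0.7, -0.3, 0.1]
gripper_width: 0.031
```

{"fn": "send_rows", "kwargs": {
  "commands": [
    [[0,0,0,0],[0,0,0,0],[0,0,0,0]]
  ],
  "jaw": 29
}}

```text
clock: 4.58
tool_pos: [0.5665, 0.1456, 0.0844]
orientation: [3.142, -0.0, 0.848]
ft_force: [0.8, 0.3, 0.7]
gripper_width: 0.0291
```

{"fn": "send_rows", "kwargs": {
  "commands": [
    [[0,0,0,0],[0,0,0,0],[0,0,0,0]]
  ],
  "jaw": 20
}}

```text
clock: 4.95
tool_pos: [0.5665, 0.1457, 0.0845]
orientation: [3.141, -0.001, 0.848]
ft_force: [1.1, 1.5, 1.6]
gripper_width: 0.0274
```

{"fn": "send_rows", "kwargs": {
  "commands": [
    [[0,0,0,0],[0,0,0,0],[0,0,-2,0],[0,0,-5,0],[0,0,-8,0],[0,0,-11,0],[0,0,-13,0],[0,0,-13,0],[0,0,-13,0],[0,0,-13,0]]
  ],
  "grip_force": 60
}}

```text
clock: 6.2
tool_pos: [0.5661, 0.1452, 0.0971]
orientation: [-3.141, 0.001, 0.848]
ft_force: [1.4, 1.0, -6.8]
gripper_width: 0.0263
```

```bash
python3 - <<'E'
from h import *
from rig import viewer
rel(.5665,.1457,.0975,48.8)
s=viewer.snapshot("scene")
cv2.imwrite("pics/p2.png",cv2.resize(s["image"][150:230,280:380],None,fx=6,fy=6,interpolation=cv2.INTER_CUBIC)[:,:,::-1])
E
```

```text
t 6.2 p [0.5661 0.1452 0.0971] yaw 48.6 F [ 1.39  1.   -6.8 ] w 0.0263
row [ 0.62 -0.01 -0.4  -0.2 ]
```

View pics/p2.png

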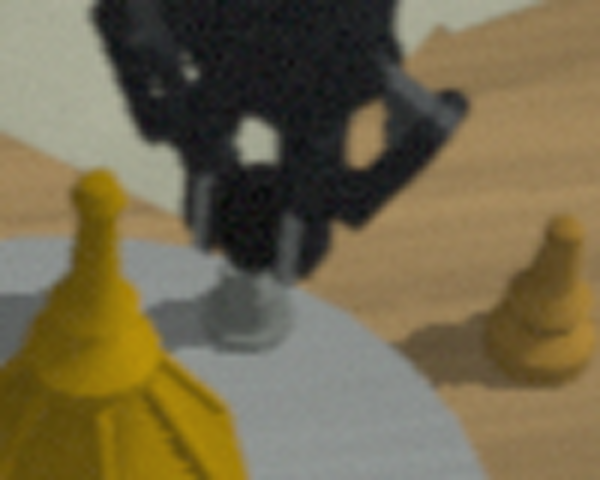

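The knob is held 12.6 mm up and the wrist feels the 7 N spring. Next I compute the arc rows.

```bash
cat >> h.py <<'E'
def arcrows(angs,off_deg=0,r=120.2,z=0):
    "rows for arc steps (rad) ; off_deg = yaw minus tangent angle"
    o=np.radians(off_deg)
    for a in angs:
        x,y=-r*np.sin(a),r*(1-np.cos(a)); c,s=np.cos(o),np.sin(o)
        # tool frame turned by o (ccw world) => in tool axes (y flipped) rotate by +o
        print([round(c*x-s*y,1),round(s*x+c*y,1),z,round(-np.degrees(a),1)],end=", ")
    print()
E
python3 -c "
from h import *
arcrows(np.arange(.04,.41,.04),-.5)"
```

```text
[np.float64(-4.8), np.float64(0.1), 0, np.float64(-2.3)], [np.float64(-9.6), np.float64(0.5), 0, np.float64(-4.6)], [np.float64(-14.4), np.float64(1.0), 0, np.float64(-6.9)], [np.float64(-19.1), np.float64(1.7), 0, np.float64(-9.2)], [np.float64(-23.9), np.float64(2.6), 0, np.float64(-11.5)], [np.float64(-28.5), np.float64(3.7), 0, np.float64(-13.8)], [np.float64(-33.2), np.float64(5.0), 0, np.float64(-16.0)], [np.float64(-37.8), np.float64(6.4), 0, np.float64(-18.3)], [np.float64(-42.3), np.float64(8.1), 0, np.float64(-20.6)], [np.float64(-46.7), np.float64(9.9), 0, np.float64(-22.9)],
```

{"fn": "send_rows", "kwargs": {
  "commands": [
    [[-4.8,0.1,0,-2.3],[-9.6,0.5,0,-4.6],[-14.4,1.0,0,-6.9],[-19.1,1.7,0,-9.2],[-23.9,2.6,0,-11.5],[-28.5,3.7,0,-13.8],[-33.2,5.0,0,-16.0],[-37.8,6.4,0,-18.3],[-42.3,8.1,0,-20.6],[-46.7,9.9,0,-22.9],[-46.7,9.9,0,-22.9],[-46.7,9.9,0,-22.9]]
  ]
}}

```text
clock: 7.75
tool_pos: [0.5424, 0.1041, 0.0972]
orientation: [-3.141, 0.0, 1.248]
ft_force: [0.1, 2.1, -7.2]
gripper_width: 0.0269
```

```bash
cat >> h.py <<'E'
def where():
    from rig import get_state
    s=get_state(); p=s["tool_pos"]; k=p[:2]-AX; phi=np.degrees(np.arctan2(k[1],k[0]))%360; w=np.degrees(s["orientation"][2])
    f=np.radians(phi); F=s["ft_force"]; t=np.array([-np.sin(f),np.cos(f),0]); n=np.array([np.cos(f),np.sin(f),0])
    off=(w-(phi-90)+180)%360-180
    print("t %.2f z %.4f r %.4f stage~%.4f off %.2f F tan %.2f rad %.2f z %.2f"%(s["clock"],p[2],np.hypot(*k),np.radians(phi-139.15),off,F@t,F@n,F[2])); return off
E
python3 -c "
from h import *
o=where(); print(arcrows(np.arange(.04,.25,.04),o))" | sed 's/np.float64//g'
```

```text
t 7.75 z 0.0972 r 0.1208 stage~0.4006 off -0.62 F tan -2.05 rad 0.58 z -7.24
[(-4.8), (0.1), 0, (-2.3)], [(-9.6), (0.5), 0, (-4.6)], [(-14.4), (1.0), 0, (-6.9)], [(-19.1), (1.7), 0, (-9.2)], [(-23.9), (2.7), 0, (-11.5)], [(-28.5), (3.8), 0, (-13.8)], 
None
```

{"fn": "send_rows", "kwargs": {
  "commands": [
    [[-4.8,0.1,0,-2.3],[-9.6,0.5,0,-4.6],[-14.4,1.0,0,-6.9],[-19.1,1.7,0,-9.2],[-23.9,2.7,0,-11.5],[-28.5,3.8,0,-13.8],[-28.5,3.8,1,-13.8],[-28.5,3.8,2,-13.8],[-28.5,3.8,2.5,-13.8],[-28.5,3.8,2.5,-13.8],[-28.5,3.8,2.5,-13.8]]
  ]
}}

```text
clock: 9.12
tool_pos: [0.5368, 0.0759, 0.0946]
orientation: [-3.14, 0.0, 1.489]
ft_force: [-4.0, 2.3, -6.6]
gripper_width: 0.0256
```

{"fn": "send_rows", "kwargs": {
  "commands": [
    [[0,0,0.5,0],[0,0,0.5,0],[0,0,0.5,0]]
  ]
}}

```text
clock: 9.5
tool_pos: [0.5368, 0.0759, 0.0943]
orientation: [-3.14, 0.0, 1.489]
ft_force: [-5.2, 2.7, -5.3]
gripper_width: 0.0269
```

{"fn": "send_rows", "kwargs": {
  "commands": [
    [[0,0,0.5,0],[0,0,0.5,0],[0,0,0.5,0]]
  ]
}}

```text
clock: 9.88
tool_pos: [0.5369, 0.0759, 0.0942]
orientation: [-3.141, 0.001, 1.489]
ft_force: [-5.8, 2.8, -2.0]
gripper_width: 0.0266
```

```bash
python3 -c "
from h import *
where()"
```

```text
t 9.88 z 0.0942 r 0.1209 stage~0.6391 off -0.46 F tan -2.35 rad 5.99 z -2.00
```

Pin is on the track: z has stopped at 94.2 mm while the force eased from -6.6 to -2 N. I press about 0.5 mm more, correct the radial offset and feel along in 0.03 rad steps.

{"fn": "send_rows", "kwargs": {
  "commands": [
    [[0,-0.4,0.5,0],[0,-0.7,0.5,0],[0,-0.7,0.5,0]]
  ]
}}

```text
clock: 10.25
tool_pos: [0.5369, 0.076, 0.0941]
orientation: [3.141, 0.0, 1.489]
ft_force: [-5.2, 2.2, -0.0]
gripper_width: 0.0265
```

{"fn": "send_rows", "kwargs": {
  "commands": [
    [[-1.8,0,0,-0.9],[-3.6,0.1,0,-1.7],[-3.6,0.1,0,-1.7],[-3.6,0.1,0,-1.7]]
  ]
}}

```text
clock: 10.75
tool_pos: [0.5367, 0.073, 0.0941]
orientation: [3.141, -0.001, 1.518]
ft_force: [-5.5, 3.1, -0.7]
gripper_width: 0.0266
```

```bash
python3 -c "
from h import *
where()"
```

```text
t 10.75 z 0.0941 r 0.1209 stage~0.6633 off -0.16 F tan -2.85 rad 5.65 z -0.66
```

{"fn": "send_rows", "kwargs": {
  "commands": [
    [[-1.8,-0.5,0,-0.9],[-3.6,-0.5,0,-1.7],[-3.6,-0.5,0,-1.7],[-3.6,-0.5,0,-1.7]]
  ]
}}

```text
clock: 11.25
tool_pos: [0.5364, 0.0691, 0.094]
orientation: [3.14, -0.0, 1.548]
ft_force: [-3.8, 2.9, 0.7]
gripper_width: 0.0265
```

{"fn": "send_rows", "kwargs": {
  "commands": [
    [[-1.8,-0.3,0,-0.9],[-3.6,-0.4,0,-1.7],[-3.6,-0.4,0,-1.7],[-3.6,-0.4,0,-1.7]]
  ]
}}

```text
clock: 11.75
tool_pos: [0.5362, 0.0649, 0.0934]
orientation: [3.14, -0.0, 1.578]
ft_force: [2.0, 3.4, -7.9]
gripper_width: 0.0266
```

{"fn": "send_rows", "kwargs": {
  "commands": [
    [[-1.8,0,0,-0.9],[-3.6,0,0,-1.7],[-3.6,0,0,-1.7],[-3.6,0,0,-1.7]]
  ]
}}

```text
clock: 12.25
tool_pos: [0.5363, 0.0614, 0.0935]
orientation: [3.14, -0.0, 1.608]
ft_force: [2.5, 4.1, -6.5]
gripper_width: 0.0268
```

```bash
python3 -c "
from h import *
where()"
```

```text
t 12.25 z 0.0935 r 0.1213 stage~0.7593 off -0.55 F tan -4.00 rad -2.72 z -6.49
```

The pin lost track support at stage ≈0.73 and again at 0.76: z dropped 0.6 mm and the arm carries the full spring. So the hole centre should be near y = 0.063. I go back about 1.6 mm and lower 1.5 mm to test.

{"fn": "send_rows", "kwargs": {
  "commands": [
    [[0.8,0,0,0.4],[1.7,0,0,0.8],[1.7,0,0,0.8],[1.7,0,0.7,0.8],[1.7,0,1.5,0.8],[1.7,0,1.5,0.8]]
  ]
}}

```text
clock: 13.0
tool_pos: [0.5362, 0.0632, 0.092]
orientation: [3.14, -0.0, 1.593]
ft_force: [2.9, 4.4, -7.0]
gripper_width: 0.0261
```

```bash
python3 -c "
from h import *
where()"
```

```text
t 13.00 z 0.0920 r 0.1212 stage~0.7446 off -0.52 F tan -4.30 rad -3.04 z -6.96
```

The hole is confirmed: z fell another 1.5 mm and the spring load is still on the arm. The tangential force asks for a slight move back.

{"fn": "send_rows", "kwargs": {
  "commands": [
    [[0.5,0,0,0.2],[0.5,0,0.7,0.2],[0.5,0,1.4,0.2],[0.5,0,1.4,0.2]]
  ]
}}

```text
clock: 13.5
tool_pos: [0.5362, 0.0636, 0.0906]
orientation: [3.14, -0.0, 1.59]
ft_force: [3.9, 3.2, -7.3]
gripper_width: 0.0266
```

```bash
python3 -c "
from h import *
where()"
```

```text
t 13.50 z 0.0906 r 0.1213 stage~0.7413 off -0.53 F tan -3.12 rad -4.04 z -7.33
```

{"fn": "send_rows", "kwargs": {
  "commands": [
    [[0.4,0.3,0,0.2],[0.4,0.6,1,0.2],[0.4,0.6,2,0.2],[0.4,0.6,2,0.2]]
  ]
}}

```text
clock: 14.0
tool_pos: [0.5362, 0.064, 0.0884]
orientation: [3.141, -0.0, 1.586]
ft_force: [5.3, 3.9, -7.2]
gripper_width: 0.0265
```

{"fn": "send_rows", "kwargs": {
  "commands": [
    [[0,0,1,0],[0,0,2,0],[0,0,2,0]]
  ]
}}

```text
clock: 14.38
tool_pos: [0.5362, 0.064, 0.0864]
orientation: [3.141, -0.0, 1.586]
ft_force: [4.5, 2.6, -6.7]
gripper_width: 0.0265
```

```bash
python3 -c "
from h import *
where()"
```

```text
t 14.38 z 0.0864 r 0.1212 stage~0.7380 off -0.54 F tan -2.52 rad -4.53 z -6.73
```

{"fn": "send_rows", "kwargs": {
  "commands": [
    [[0,0,1,0],[0,0,1.7,0],[0,0,1.7,0],[0,0,1.7,0]]
  ]
}}

```text
clock: 14.88
tool_pos: [0.5362, 0.064, 0.0847]
orientation: [3.141, -0.0, 1.586]
ft_force: [4.9, 1.8, -5.3]
gripper_width: 0.0267
```

{"fn": "send_rows", "kwargs": {
  "commands": [
    [[0,0,0,0],[0,0,0,0],[0,0,0,0],[0,0,0,0]]
  ],
  "jaw": 34
}}

```text
clock: 15.38
tool_pos: [0.5358, 0.0637, 0.0847]
orientation: [-3.141, 0.0, 1.586]
ft_force: [-0.7, 0.6, 1.3]
gripper_width: 0.0341
```

```bash
python3 -c "
from h import *
where()"
```

```text
t 15.38 z 0.0847 r 0.1216 stage~0.7398 off -0.66 F tan -0.57 rad 0.66 z 1.32
```

{"fn": "send_rows", "kwargs": {
  "commands": [
    [[0,0,0,0],[0,0,0,0],[0,0,0,0],[0,0,-20,0],[0,0,-50,0],[0,0,-90,0],[0,0,-130,0],[0,0,-150,0],[0,0,-150,0]]
  ],
  "jaw": 56
}}

```text
clock: 16.5
tool_pos: [0.5367, 0.0642, 0.2363]
orientation: [3.139, 0.0, 1.586]
ft_force: [-0.4, -0.8, -1.0]
gripper_width: 0.056
```

{"fn": "send_rows", "kwargs": {
  "commands": [
    [[0,-30,0,0],[0,-60,0,0],[0,-100,0,0],[0,-100,0,0],[0,-100,0,0]]
  ]
}}

```text
clock: 17.12
tool_pos: [0.4362, 0.062, 0.2342]
orientation: [-3.141, 0.0, 1.586]
ft_force: [0.6, -0.8, 0.5]
gripper_width: 0.0565
```

```bash
python3 - <<'E'
from h import *
from rig import viewer
where()
s=viewer.snapshot("scene");t=viewer.snapshot("top")
p=np.array([*(arc(139.15+np.degrees(.739))),.104])
for c in(s,t):
    q=c["R"]@p+c["t"]; print(q[0]/q[2]*c["fx"]+c["cx"],q[1]/q[2]*c["fy"]+c["cy"])
import pickle; pickle.dump((s,t),open('s1.pkl','wb'))
cv2.imwrite("pics/p3.png",cv2.resize(np.hstack([s["image"][130:330,140:440],t["image"][100:300,110:410]]),None,fx=1.33,fy=1.33,interpolation=cv2.INTER_CUBIC)[:,:,::-1])
E
```

```text
t 17.12 z 0.2342 r 0.2213 stage~0.7356 off -0.42 F tan 0.82 rad -0.53 z 0.54
282.34085780737803 184.78028510070115
254.7146206564914 244.09683867741705
```

View pics/p3.png

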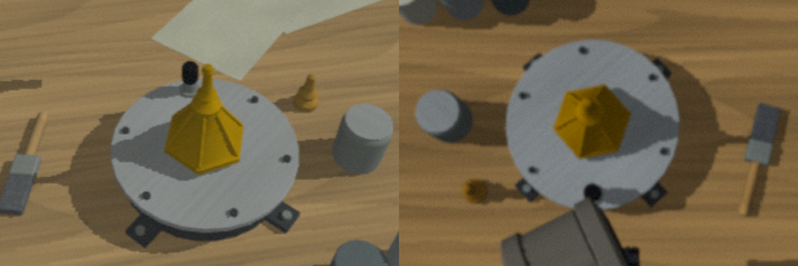

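The knob shows at about (283,185) in the scene view, against a prediction of (282,185) for a seated plunger. Bystanders look undisturbed. A quick numeric check of the knob height and the bystanders follows.

```bash
python3 - <<'E'
import pickle; from h import *
s,t=pickle.load(open('s1.pkl','rb')); d=pickle.load(open('s0.pkl','rb'))
ks,ss,_=blob(s["image"],(270,170,294,199),dark); kt,st,_=blob(t["image"],(244,232,266,256),dark)
print(ks,ss,kt,st); p,e=tri(ray(s,*ks),ray(t,*kt)); print(p,e)
for z in(.104,.114):
    q=s["R"]@np.array([*p[:2],z])+s["t"]; print(z,q[1]/q[2]*s["fy"]+s["cy"])
for a,b,bx in((d["scene"],s,(385,205,440,265)),(d["scene"],s,(355,183,385,215)),(d["scene"],s,(135,212,178,292))):
    A,B=[i["image"][bx[1]:bx[3],bx[0]:bx[2]].astype(int) for i in(a,b)]; print(np.abs(A-B).mean())
E
```

```text
[282.2208589  184.77300613] [277 176  12  18 163] [255.80147059 245.28676471] [250 239  13  17 136]
[0.53521537 0.06281959 0.10188555] 0.0023607609590945064
0.104 184.12691430703592
0.114 180.86599547229162
2.3414141414141416
2.501388888888889
2.298062015503876
```

```bash
python3 -c "
from rig import bot
print(bot.sign_off())"
```

```text
the job is handed in; nothing more can be done
None
```

I lifted the plunger 12.6 mm, turned the disc counter-clockwise with the knob, and found the next hole by feel. Its centre is about 0.74 rad on from the first. I lowered the pin into it, released the knob, moved the arm clear and handed the job in at about 17 s of the 58 s allowed. No verdict was reported.

**Pin home:** with the knob released, its measured position was (0.535, 0.063, 0.102). That is within about 2 mm of the 104 mm home height, and a pin still on the track would read 114 mm. The two cameras' rays for the knob missed each other by 2.4 mm, in line with the stated calibration error.

**Forces:** the side force felt while the pin was going into the hole stayed at about 4 N along the arc and 5 N radially at the end of each move. The interface reports nothing between those readings. Radial readings reached 6 N earlier, while the pin was riding on the track, because of a small error in my estimate of the axis.

**Surroundings:** tin, spindle and brush look unchanged between the first and last pictures. I saw no sign of contact with the lantern roof. The wrist read about zero force after I backed away.

I did not nudge the disc afterwards to prove it is locked.

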